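# Clamp a sealed tub in the labelling jig and hold the plunger at the third click

### The arm

A 7-joint arm with a two-finger parallel gripper is mounted at the origin on the work surface. World frame = base frame: x ahead of the robot, y to its left, z up, the work surface at z = 0. Lengths are in m, angles in rad, forces in N, time in s.
With the tool pointing down it reaches from about 0.4 to 0.85 m from the base axis. Payload 10.4 kg.
Tool frame: the origin (TCP) lies between the finger pads; the fingertips stand ahead of it and the grasp point (between the pads) lies 5 mm behind it (manip.tip_extent is the z of the fingertips in the tool frame, in m); z points along the fingers, y is the line along which they close (so a half turn about z gives the same grasp; the last joint's range is limited). The gripper opens to 85 mm and grips with 20 to 120 N. Pads are 22 mm wide; open, the fingers measure 114 mm over their backs; the gripper's body (76 mm by 85 mm) begins 54 mm behind the grasp point. The pads swing forward as they close: fully open they stand 13 mm farther back than shut.
Start: joints at [-1.256, 0.332, -0.065, 1.46, 0.022, 1.35, -0.088], TCP at [0.207, 0.59, 0.223] pointing down, gripper open.
Joint ranges: [-2.6, 2.6], [-0.5, 2.12], [-1.47, 1.34], [0.16, 2.42], [-1.27, 4.41], [0.06, 2.06], [-2.6, 2.6]. Speed limits (rad/s): [2.22, 2.22, 2.79, 2.79, 3.14, 3.14, 3.14].

### API

Orientations are given as a unit quaternion [x, y, z, w].
In Python, from workcell import status, viewer, manip gives the robot as it stands.
- The arm moves only by the tool play_rows, never from a script. Its argument "plan" is one flat list of numbers, 7 for each row, row after row: the turn, a rotation vector about the tool's x, y, z in degrees, then the shift along the tool's x, y, z in m, then the opening, from 0 (shut) to 1 (fully open). In form: [ax, ay, az, dx, dy, dz, grip, ax, ay, az, dx, dy, dz, grip, ...]. A call has 1 to 20 rows; each row is the pose to reach, as a shift and turn from the pose commanded when the call began, along the tool's axes at that moment; what a row does not reach only later rows make up. A row lasts 1/8 s, in which the tool goes at most 62.5 mm and 10.7 degrees, less where a joint would pass 70% of its speed; a pose out of reach is approached as far as the arm can. A call with a gripper value outside its range is refused whole. The fingers move at their own pace and stop on an object; "squeeze" is the grip in N (left out, the last holds). Time passes only in rows, so rows that repeat a pose let the fingers close. It gives the time, the measured TCP pose, the force, the opening and the grip force at its end, in the units of the state.
- status.get_obs(): the state, without advancing time (a new reading comes with each control period).
- viewer.camera(name): name is "side" or "top" or "wrist"; returns the picture (400x640x3 uint8, red, green, blue); there is no depth.
- viewer.camera_model(name): a dict with "fx", "fy", "cx", "cy" (pixels), "D" ([k1, k2, p1, p2, k3] as OpenCV has them; the pictures are not rectified), "R" (3x3) and "t" (3): a world point X has camera coordinates R X + t. Camera axes: x right, y down, z forward; pixel columns grow to the right and rows downward; lengths in m; the calibration is good to about 2 mm. A picture is of the moment at which its call begins: read the wrist's pose just before it. camera_model takes no time and is no camera call; for the wrist camera it gives the pose at the moment of the call.
- manip.hand_in(): hands the job in; it is judged then, once.
The state is a dict: "clock": time; "joint_pos": joint angles; "joint_velocities": joint speeds; "tau": joint torques, N m; "position": TCP position; "ee_rot": TCP orientation; "ft_force": force on the tool from outside, world axes, zero at the start; "torque": the same for the moment, N m; "grip_width": opening from 0.0 (shut) to 1.0 (fully open); "grasp_force": force on a finger pad.
Only numpy, scipy, OpenCV 4.12 (cv2) and the standard library are available. Lean on these libraries where they do the work, as an engineer would, in place of code of your own. Each camera call takes 0.05 s, during which the arm holds its last target. There are 200 camera calls.

### The job

Set the oblong sealed tub flat and square into the pocket of the labelling jig, all the way down, and let go of it. Then press the jig's spring-return plunger knob down with the fingers, past the first two clicks to the third, and hold it there against its spring (not on down to its end stop): the program finishes while still holding the knob down at the third click. Leave the round tub and the square tub where they are.

Things in the scene. Friction and masses are not known exactly. Their poses are not given: they have to be found in the camera images.
- tub_center (a point): centre (half-way up) of the loose oblong sealed tub, white plastic with a grey film lid: upright rigid block 64 mm (its x) by 110 mm (its y) by 46 mm high, so its underside is 23 mm below this point; 0.15 to 0.31 kg. Vertical sides; the lowest 7 mm taper in by 3.5 mm a side as a lead-in. z up; turned half round it fits the same. Grip it across the 64 mm width
- pocket (a point): centre of the floor of the jig's pocket, axes as the jig's, z up. The pocket is 67 mm (x) by 113 mm (y) and 12 mm deep, its floor 8 mm above the counter. A seated tub stands on this floor, its long side along y
- knob_top (a point): black round knob of the plunger, 50 mm across, 10 mm thick, flat top; this point is the centre of its top face, 125 mm above the counter when up, nothing above it. It stands on a vertical steel rod 16 mm thick, 125 mm from the pocket's centre along the jig's +y. Three dark rings on the rod, 12 mm apart, sink one by one to the housing's top, one for each click
- plunger (a joint): how far the plunger is pressed straight down, in m: 0 up (its start), first click 0.012, second 0.024, third 0.036, end stop 0.044. A spring always pushes it back up, about 3.5 N at the top rising to about 8 N at the third click, and the clicks add or take up to 2.5 N; it rises again by itself when let go
- round_tub: round white tub, 82 mm across, 44 mm high, origin at the centre of its underside; not to be moved
- square_tub: square white tub, 84 by 84 mm, 44 mm high, origin at the centre of its underside; not to be moved
- jig: labelling jig fixed to the counter: aluminium plate 150 mm (x) by 283 mm (y), 20 mm thick; origin on the counter under the pocket's centre. On it two steel centring jaws (44 mm wide, top 44 mm above the counter) stand 11 mm off the ends of a seated tub and close to 3 mm from it as the plunger goes down, and at +y the plunger's grey housing (62 by 64 mm, top 67 mm above the counter)

How it is judged:
By the outcome, as a careful person would: the job done as asked, in the order asked, and still so for the second after the job is handed in, while the arm keeps its last pose, push and grip.
It also fails if it takes over 58 s, if anything falls off the work surface, if the arm or the gripper's body presses on something with over 40 N, if the wrist force passes 120 N, or if a joint passes its speed limit or range.

## Working session

There is one attempt and no reset: what is moved stays moved. The work goes in short steps, Python scripts to look and compute and a tool call to move; the robot and the scene stay as the last step left them, time stands still between calls to the robot, and variables do not carry over. Pictures are saved under pics/ and viewed, at most 10 in all, crops included, and the job is handed in when it is done.

Besides the shell and the picture viewer there is one more tool, called after ">>>" as name(argument=value, ...) on one line, values as JSON. play_rows: Moves the arm, as the interface text tells. Its arguments: {"type":"object","properties":{"plan":{"type":"array","items":{"type":"number"}},"squeeze":{"type":"number"}},"required":["plan"]}

```bash
ls; mkdir -p pics
cat > h.py <<'E'
import numpy as np, cv2, json
from workcell import status, viewer, manip
from scipy.spatial.transform import Rotation as Ro
def rays(m,px):
    K=np.array([[m['fx'],0,m['cx']],[0,m['fy'],m['cy']],[0,0,1]],float)
    p=cv2.undistortPoints(np.array(px,float).reshape(-1,1,2),K,np.array(m['D'],float)).reshape(-1,2)
    R=np.array(m['R']);t=np.array(m['t'])
    d=np.c_[p,np.ones(len(p))]@R
    return -R.T@t,d
def onplane(m,px,z):
    o,d=rays(m,px); z=np.broadcast_to(z,len(d)); return o+d*((z-o[2])/d[:,2])[:,None]
def proj(m,X):
    K=np.array([[m['fx'],0,m['cx']],[0,m['fy'],m['cy']],[0,0,1]],float)
    return cv2.projectPoints(np.array(X,float).reshape(-1,1,3),cv2.Rodrigues(np.array(m['R'],float))[0],np.array(m['t'],float),K,np.array(m['D'],float))[0].reshape(-1,2)
def obs():
    o=status.get_obs();return o
E
python3 - <<'E'
from h import *
o=obs();print({k:np.round(v,4).tolist() for k,v in o.items()}, manip.tip_extent)
for n in ['top','side','wrist']:
    im=viewer.camera(n);cv2.imwrite(f'pics/{n}0.png',im[:,:,::-1]);m=viewer.camera_model(n)
    print(n,np.round(-np.array(m['R']).T@m['t'],3),np.round(m['R'],3).tolist(),m['fx'],m['cx'],m['cy'])
E
```

```text
pics
{'clock': 0.0, 'joint_pos': [-1.2556, 0.3329, -0.0647, 1.461, 0.0216, 1.3499, -0.0885], 'joint_velocities': [-0.001, 0.0009, 0.0001, 0.0016, -0.0005, -0.0011, -0.0006], 'tau': [0.0001, -62.545, 0.0491, -39.1591, 0.0162, 0.0101, -0.0], 'position': [0.207, 0.5893, 0.2219], 'ee_rot': [0.1681, 0.9858, -0.0007, -0.0001], 'ft_force': [-1.1561, -0.0636, -0.2533], 'torque': [0.0114, -0.0101, -0.0303], 'grasp_force': 0.0, 'grip_width': 1.0017} 0.014
top [ 0.449 -0.014  1.106] [[-0.009, -1.0, 0.027], [-0.997, 0.007, -0.08], [0.08, -0.027, -0.996]] 511.07922266040913 321.45605178389 199.49890386797983
side [-0.015 -0.883  0.735] [[0.845, -0.535, -0.004], [-0.289, -0.45, -0.845], [0.45, 0.715, -0.535]] 513.8323749363805 322.26274044115485 200.49858785191873
wrist [0.144 0.611 0.372] [[0.333, 0.943, -0.001], [0.911, -0.321, 0.261], [0.245, -0.088, -0.965]] 300.94731590460356 310.8999430533354 205.13711406866364
```

View pics/top0.png

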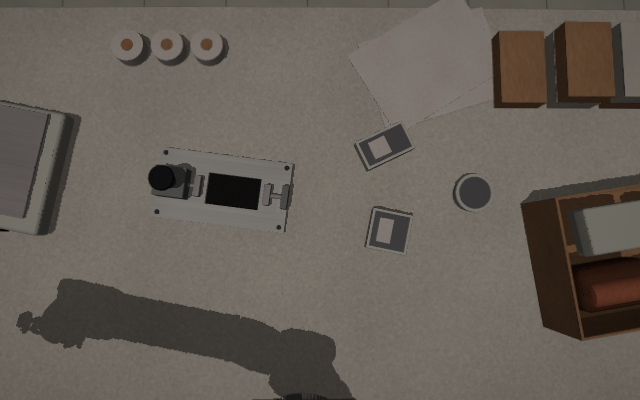

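View pics/side0.png

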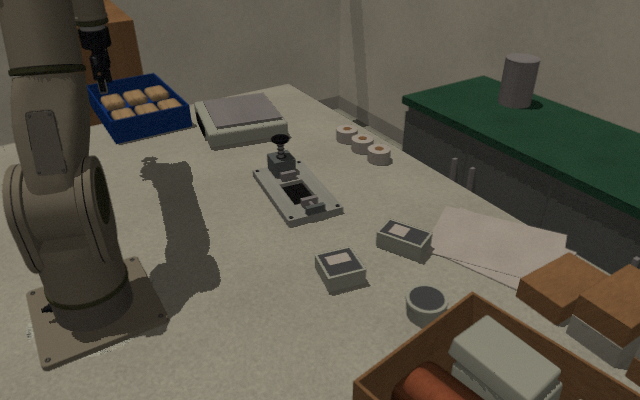

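```bash
cat > m.py <<'E'
from h import *
im=cv2.imread('pics/top0.png');m=viewer.camera_model('top')
g=cv2.cvtColor(im,cv2.COLOR_BGR2GRAY)
def comps(mask,x0,y0,x1,y1,amin,name):
    s=np.zeros_like(mask);s[y0:y1,x0:x1]=mask[y0:y1,x0:x1]
    for c in cv2.findContours(s,cv2.RETR_EXTERNAL,cv2.CHAIN_APPROX_NONE)[0]:
        if cv2.contourArea(c)>amin:
            r=cv2.minAreaRect(c);print(name,cv2.contourArea(c),np.round(r[0],1),np.round(r[1],1),round(r[2],1))
for y,x in [(150,330),(145,384),(160,210),(190,230),(145,365)]: print(y,x,im[y-1:y+2,x-1:x+2].reshape(-1,3).mean(0))
for th in (60,75,85): comps((g<th).astype(np.uint8)*255,345,115,425,180,150,f'tub<{th}')
for th in (110,120,130): comps((g>th).astype(np.uint8)*255,345,115,425,180,100,f'tub>{th}')
for th in (110,120,130): comps((g>th).astype(np.uint8)*255,130,130,310,245,500,f'plate>{th}')
for th in (15,25,40): comps((g<th).astype(np.uint8)*255,130,130,310,245,100,f'dark<{th}')
a=cv2.resize(im[110:260,340:430],None,fx=4,fy=4,interpolation=cv2.INTER_CUBIC)
b=cv2.resize(im[135:245,140:300],None,fx=4,fy=4,interpolation=cv2.INTER_CUBIC)
c=np.zeros((600,800,3),np.uint8)
c[:440,:640]=b; 
cv2.imwrite('pics/jig.png',c[:440,:640]);cv2.imwrite('pics/tub.png',cv2.resize(im[115:180,345:425],None,fx=7,fy=7,interpolation=cv2.INTER_CUBIC))
E
python3 m.py
```

```text
150 330 [103.88888889 112.44444444 118.44444444]
145 384 [110.77777778 116.66666667 125.66666667]
160 210 [106.11111111 111.55555556 115.44444444]
190 230 [11.88888889 12.66666667 13.22222222]
145 365 [56.88888889 55.33333333 58.22222222]
tub<60 1045.5 [384.4 144.3] [25.  45.2] 63.4
tub<75 1100.5 [384.9 144.3] [25.  46.5] 64.5
tub<85 1100.5 [384.9 144.3] [25.  46.5] 64.5
tub>110 3711.0 [384.5 147. ] [64. 79.] 90.0
plate>110 17160.0 [219.5 187. ] [114. 179.] 90.0
dark<15 1426.0 [232.7 191. ] [50.7 30. ] 7.3
dark<25 1488.0 [232.9 190.9] [51.9 30.4] 7.4
dark<25 493.0 [162. 178.] [24. 26.] 90.0
dark<40 1524.0 [232.8 190.9] [52.2 30.8] 7.4
dark<40 838.0 [168.7 181. ] [41.4 30.5] 8.5
```

View pics/jig.png

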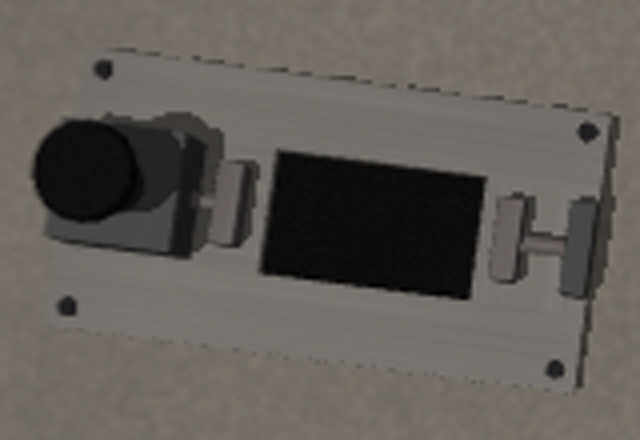

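View pics/tub.png

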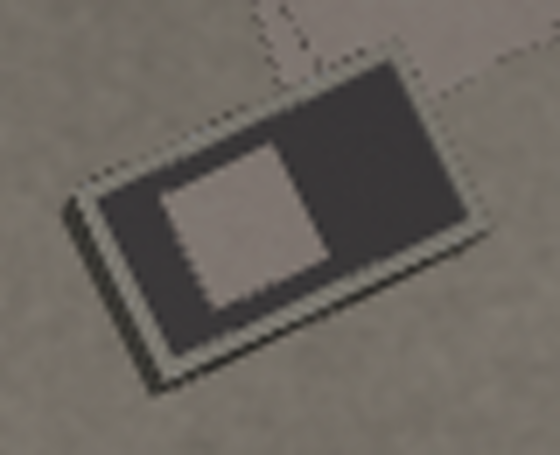

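```bash
cat > m2.py <<'E'
from h import *
m=viewer.camera_model('top')
t=onplane(m,[(400.0,123.6),(411.5,145.3),(369.6,165.3),(358.9,143.2)],.046)
print('tub',t.mean(0),[np.linalg.norm(t[i]-t[(i+1)%4]) for i in range(4)])
d=(t[2]-t[1])+(t[3]-t[0]);print('tub long axis deg',np.degrees(np.arctan2(d[1],d[0])))
im=cv2.imread('pics/top0.png',0);s=np.zeros_like(im);s[130:245,200:270]=(im[130:245,200:270]<40)*255
c=max(cv2.findContours(s,cv2.RETR_EXTERNAL,cv2.CHAIN_APPROX_NONE)[0],key=cv2.contourArea)
b=cv2.boxPoints(cv2.minAreaRect(c));P=onplane(m,b,.02)
print('pocket',P.mean(0),[np.linalg.norm(P[i]-P[(i+1)%4]) for i in range(4)],b.tolist())
for i in range(2):
    e=P[i+1]-P[i];print('edge deg',np.degrees(np.arctan2(e[1],e[0])))
sc=onplane(m,[(140+x/4-.4,135+y/4-.4) for x,y in [(103,69),(588,131),(67,306),(555,369)]],.02)
print('screws',sc.mean(0),np.degrees(np.arctan2(*( (sc[0]-sc[1]+sc[2]-sc[3])[[1,0]]))))
print('knob',onplane(m,[(161.2,177.3)],.125))
o=obs();R=Ro.from_quat(o['ee_rot']).as_matrix();print('tool x deg',np.degrees(np.arctan2(R[1,0],R[0,0])),'y deg',np.degrees(np.arctan2(R[1,1],R[0,1])),o['position'])
print(R.T@(np.array([t.mean(0)[0],t.mean(0)[1],.2])-o['position']))
E
python3 m2.py
```

```text
tub [ 0.64981868 -0.17860785  0.046     ] [np.float64(0.05212579280376176), np.float64(0.09892615651038321), np.float64(0.051834591851559725), np.float64(0.09730715465639937)]
tub long axis deg 115.33610616774624
pocket [0.55564186 0.14427066 0.02      ] [np.float64(0.06573363780960065), np.float64(0.11117178828638036), np.float64(0.06577900573910134), np.float64(0.11062003599798877)] [[204.88845825195312, 202.85504150390625], [208.87545776367188, 172.28811645507812], [260.6468200683594, 179.0408935546875], [256.6598205566406, 209.60781860351562]]
edge deg -6.845570721931207
edge deg -97.82060965566842
screws [0.5595598  0.16779317 0.02      ] 82.27820397317032
knob [[0.57247576 0.26623891 0.125     ]]
tool x deg 160.64333618390162 y deg 70.64333543178869 [0.20703918 0.58941047 0.22210951]
[-0.67230835 -0.57782315  0.02272766]
```

>>> play_rows(plan=[0, 0, 45.3, -0.672, -0.578, 0.02, 1, 0, 0, 45.3, -0.672, -0.578, 0.02, 1, 0, 0, 45.3, -0.672, -0.578, 0.02, 1, 0, 0, 45.3, -0.672, -0.578, 0.02, 1, 0, 0, 45.3, -0.672, -0.578, 0.02, 1, 0, 0, 45.3, -0.672, -0.578, 0.02, 1, 0, 0, 45.3, -0.672, -0.578, 0.02, 1, 0, 0, 45.3, -0.672, -0.578, 0.02, 1, 0, 0, 45.3, -0.672, -0.578, 0.02, 1, 0, 0, 45.3, -0.672, -0.578, 0.02, 1, 0, 0, 45.3, -0.672, -0.578, 0.02, 1, 0, 0, 45.3, -0.672, -0.578, 0.02, 1, 0, 0, 45.3, -0.672, -0.578, 0.02, 1, 0, 0, 45.3, -0.672, -0.578, 0.02, 1, 0, 0, 45.3, -0.672, -0.578, 0.02, 1, 0, 0, 45.3, -0.672, -0.578, 0.02, 1, 0, 0, 45.3, -0.672, -0.578, 0.02, 1, 0, 0, 45.3, -0.672, -0.578, 0.02, 1, 0, 0, 45.3, -0.672, -0.578, 0.02, 1, 0, 0, 45.3, -0.672, -0.578, 0.02, 1])

```text
clock: 2.65
position: [0.6496, -0.1778, 0.2029]
ee_rot: [0.535, 0.845, 0.0, 0.0]
ft_force: [0.7, -0.0, 0.2]
grip_width: 1.001
grasp_force: 0.0
```

Run:
```python
from h import *
o=obs();print(o['clock'],o['position'],o['ee_rot'],o['joint_pos'],np.abs(o['joint_velocities']).max(),o['ft_force'])
m=viewer.camera_model('wrist');im=viewer.camera('wrist');cv2.imwrite('pics/w1.png',im[:,:,::-1])
np.savez('w1.npz',**m)
print(proj(m,[[.65,-.1786,.046]]))
```

```text
2.65 [ 0.64961299 -0.17782586  0.20292063] [5.34510137e-01 8.45162029e-01 2.30029666e-04 7.02082336e-05] [-0.23811349  0.50402764  0.63508163  1.37437361 -0.29787932  1.35857551
  0.84238559] 0.0055319748491287745 [ 0.66436745 -0.01824901  0.22380585]
[[312.07908091 190.15106451]]
```

View pics/w1.png

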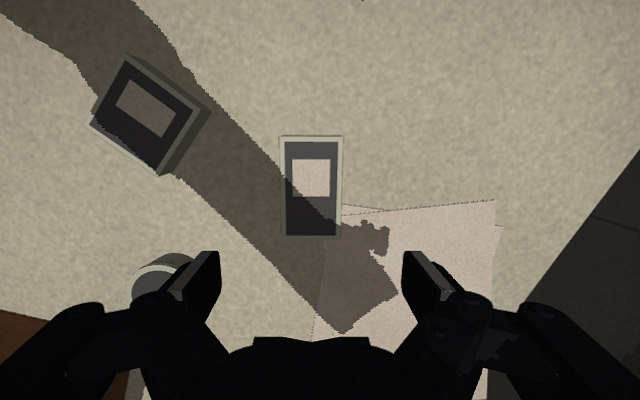

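Run:
```python
from h import *
m=dict(np.load('w1.npz'));g=cv2.GaussianBlur(cv2.imread('pics/w1.png',0).astype(float),(3,3),0)
gx=np.gradient(g,axis=1);gy=np.gradient(g,axis=0)
def sub(a):
    k=int(a.argmax());
    if 0<k<len(a)-1: 
        d=a[k-1]-2*a[k]+a[k+1]; return k+.5*(a[k-1]-a[k+1])/d
    return k
ys=np.arange(148,230);L=[(280+sub(-gx[y,280:291]),y) for y in ys];Rr=[(331+sub(gx[y,331:341]),y) for y in ys]
xs=np.arange(292,330);T=[(x,136+sub(-gy[136:147,x])) for x in xs];B=[(x,230+sub(gy[230:241,x])) for x in xs]
ls=[]
for n,p in zip('LRTB',(L,Rr,T,B)):
    v=cv2.fitLine(np.float32(p),cv2.DIST_HUBER,0,.01,.01).ravel();ls.append(v);print(n,v)
def X(a,b):
    s=np.linalg.solve(np.c_[a[:2],-b[:2]],b[2:]-a[2:]);return a[2:]+s[0]*a[:2]
c=[X(ls[0],ls[2]),X(ls[1],ls[2]),X(ls[1],ls[3]),X(ls[0],ls[3])];print(np.round(c,1).tolist())
t=onplane(m,c,.046);print(t.mean(0),[np.linalg.norm(t[i]-t[(i+1)%4]).round(4) for i in range(4)])
d=t[0]-t[3]+t[1]-t[2];print(np.degrees(np.arctan2(d[1],d[0])))
o=obs();R=Ro.from_quat(o['ee_rot']).as_matrix();print('toolx',np.degrees(np.arctan2(R[1,0],R[0,0])))
print(R.T@(t.mean(0)-o['position']))
```

```text
L [1.9033311e-02 9.9981886e-01 2.8470944e+02 1.8200000e+02]
R [ 2.5712950e-02 -9.9966937e-01  3.3653116e+02  1.8600000e+02]
T [9.9997711e-01 6.7644883e-03 3.0739999e+02 1.4124458e+02]
B [9.9999148e-01 4.1299355e-03 3.1150000e+02 2.3502490e+02]
[[283.8999938964844, 141.10000610351562], [337.70001220703125, 141.39999389648438], [335.29998779296875, 235.10000610351562], [285.70001220703125, 234.89999389648438]]
[ 0.64862771 -0.17919338  0.046     ] [np.float64(0.0537), np.float64(0.0996), np.float64(0.0538), np.float64(0.0997)]
115.10278358950933
toolx 115.3700310559531
[-0.00070485 -0.00142458  0.15682581]
```

>>> play_rows(plan=[0, 0, 0.3, -0.001, -0.0015, 0.04, 1, 0, 0, 0.3, -0.001, -0.0015, 0.08, 1, 0, 0, 0.3, -0.001, -0.0015, 0.11, 1, 0, 0, 0.3, -0.001, -0.0015, 0.135, 1, 0, 0, 0.3, -0.001, -0.0015, 0.155, 1, 0, 0, 0.3, -0.001, -0.0015, 0.166, 1, 0, 0, 0.3, -0.001, -0.0015, 0.172, 1, 0, 0, 0.3, -0.001, -0.0015, 0.172, 1, 0, 0, 0.3, -0.001, -0.0015, 0.172, 0, 0, 0, 0.3, -0.001, -0.0015, 0.172, 0, 0, 0, 0.3, -0.001, -0.0015, 0.172, 0, 0, 0, 0.3, -0.001, -0.0015, 0.172, 0, 0, 0, 0.3, -0.001, -0.0015, 0.172, 0, 0, 0, 0.3, -0.001, -0.0015, 0.172, 0, 0, 0, 0.3, -0.001, -0.0015, 0.172, 0, 0, 0, 0.3, -0.001, -0.0015, 0.172, 0], squeeze=45)

```text
clock: 4.7
position: [0.6484, -0.1845, 0.0369]
ee_rot: [0.539, 0.843, -0.0, 0.002]
ft_force: [-22.9, -2.4, 44.9]
grip_width: 0.411
grasp_force: 45.8
```

Run:
```python
from h import *
o=obs();R=Ro.from_quat(o['ee_rot']).as_matrix();p=o['position'];print(p,R.round(4).tolist(),o['grip_width'],o['grasp_force'],o['ft_force'])
print(R.T@(np.array([.5556,.1443,.14])-p),'toolx',np.degrees(np.arctan2(R[1,0],R[0,0])))
```

```text
[ 0.64839948 -0.18452446  0.03686586] [[-0.4197, 0.9077, 0.0026], [0.9077, 0.4197, -0.0027], [-0.0036, 0.0012, -1.0]] 0.41081645468250166 45.80196387832984 [-22.912493    -2.35752398  44.89693727]
[ 0.33703947  0.05389793 -0.10427527] toolx 114.81501745761169
```

Run:
```python
from h import *
a=viewer.camera('wrist');b=viewer.camera('side');c=viewer.camera('top')
out=np.zeros((600,800,3),np.uint8)
out[:300,:480]=cv2.resize(a,(480,300))
out[300:,:400]=cv2.resize(b[170:320,330:530],(400,300))
out[300:,400:]=cv2.resize(c[80:230,320:520],(400,300))
cv2.imwrite('pics/c2.png',out[:,:,::-1])
```

```text
(no output)
```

View pics/c2.png

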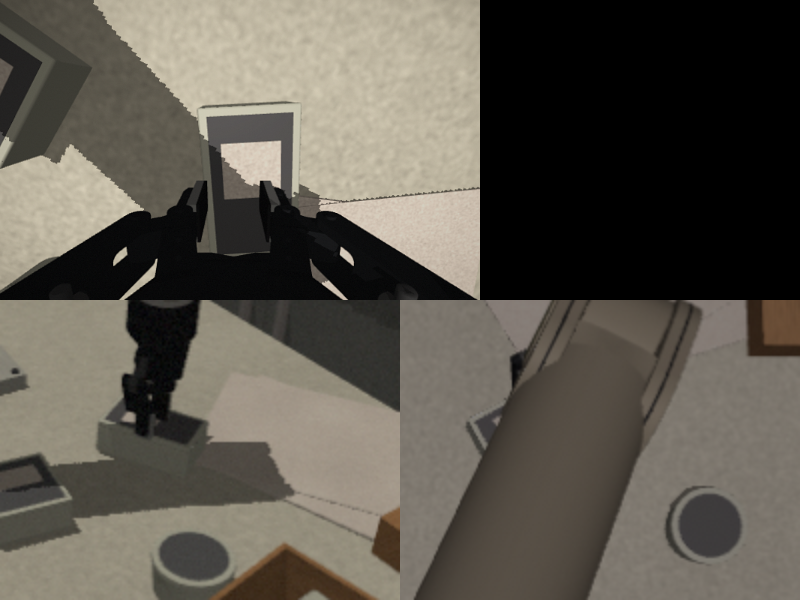

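>>> play_rows(plan=[0, 0, 0, 0, 0, -0.003, 0.5, 0, 0, 0, 0, 0, -0.006, 0.7, 0, 0, 0, 0, 0, -0.008, 1, 0, 0, 0, 0, 0, -0.01, 1, 0, 0, 0, 0, 0, -0.014, 1, 0, 0, 0, 0, 0, -0.02, 1, 0, 0, 0, 0, 0, -0.03, 1, 0, 0, 0, 0, 0, -0.06, 1, 0, 0, 0, 0, 0, -0.11, 1, 0, 0, 0, 0, 0, -0.15, 1, 0, 0, 0, 0, 0, -0.172, 1, 0, 0, 0, 0, 0, -0.172, 1, 0, 0, 0, 0, 0, -0.172, 1], squeeze=20)

```text
clock: 6.48
position: [0.6483, -0.1796, 0.2019]
ee_rot: [0.537, 0.844, -0.0, -0.001]
ft_force: [-0.2, -0.7, -0.4]
grip_width: 1.002
grasp_force: 0.0
```

Run:
```python
from h import *
o=obs();print(o['clock'],o['position'],o['ee_rot'],o['ft_force'],o['grip_width'])
m=viewer.camera_model('wrist');im=viewer.camera('wrist');cv2.imwrite('pics/w3.png',im[:,:,::-1])
np.savez('w3.npz',**m)
s=viewer.camera('side');cv2.imwrite('pics/s3.png',s[:,:,::-1])
# model of finger projections
R=Ro.from_quat(o['ee_rot']).as_matrix()
for y in (-.0425,.0425):
  for z in (0.001,-.005,-.018): print(y,z,proj(m,[R@[0,y,z]+o['position']]).round(0))
```

```text
6.475 [ 0.64831222 -0.17964952  0.2018896 ] [ 5.36929547e-01  8.43626919e-01 -7.63937858e-05 -5.26992213e-04] [-0.23537902 -0.69431631 -0.35034318] 1.002073076126735
-0.0425 0.001 [[235. 250.]]
-0.0425 -0.005 [[232. 255.]]
-0.0425 -0.018 [[225. 266.]]
0.0425 0.001 [[392. 250.]]
0.0425 -0.005 [[395. 254.]]
0.0425 -0.018 [[402. 266.]]
```

View pics/w3.png

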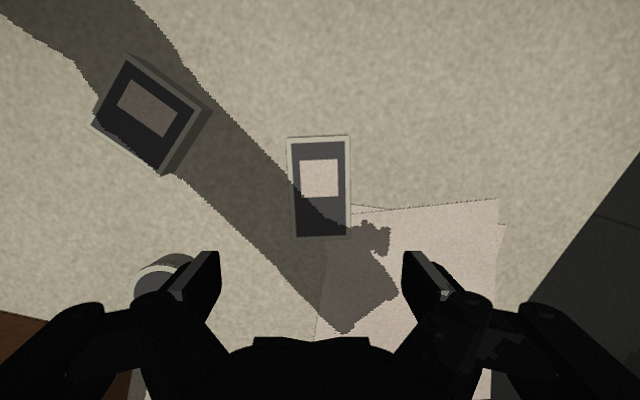

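Run:
```python
from h import *
m=dict(np.load('w3.npz'));ms=viewer.camera_model('side');o=obs();R=Ro.from_quat(o['ee_rot']).as_matrix()
s=cv2.imread('pics/s3.png');print(manip.tip_extent)
for x in (.011,-.011):
  for z in (.014,.001,-.01,-.022,-.035):
    P=[R@[x,y,z]+o['position'] for y in (-.0425,.0425,-.057,.057)]
    print(x,z,'wrist',proj(m,P).round(0)[:2].tolist(),'side',proj(ms,P).round(1).tolist())
c=proj(ms,[o['position']])[0].astype(int);print(c)
x0,y0=c[0]-50,c[1]-55
w=cv2.imread('pics/w3.png')[220:330,140:480]
out=np.zeros((600,800,3),np.uint8);out[:340]=0
out[:380,:400]=cv2.resize(s[y0:y0+95,x0:x0+100],(400,380),interpolation=cv2.INTER_CUBIC)
out[385:385+215,:665]=cv2.resize(w,(665,215))
# boost darks
out=np.clip(255*(out/255.)**.5,0,255).astype(np.uint8)
cv2.imwrite('pics/f3.png',out);print(x0,y0)
```

```text
0.014
0.011 0.014 wrist [[239.0, 222.0], [387.0, 222.0]] side [[396.2, 186.3], [413.1, 169.6], [393.2, 189.3], [415.7, 167.0]]
0.011 0.001 wrist [[233.0, 230.0], [393.0, 230.0]] side [[396.7, 180.9], [413.6, 164.4], [393.6, 183.9], [416.3, 161.8]]
0.011 -0.01 wrist [[228.0, 238.0], [399.0, 238.0]] side [[397.1, 176.3], [414.1, 160.0], [394.0, 179.3], [416.8, 157.4]]
0.011 -0.022 wrist [[221.0, 247.0], [406.0, 247.0]] side [[397.5, 171.2], [414.6, 155.0], [394.4, 174.1], [417.3, 152.5]]
0.011 -0.035 wrist [[212.0, 260.0], [416.0, 259.0]] side [[398.0, 165.6], [415.1, 149.7], [394.9, 168.5], [417.9, 147.1]]
-0.011 0.014 wrist [[241.0, 258.0], [384.0, 258.0]] side [[405.9, 189.2], [422.4, 172.3], [402.9, 192.3], [425.0, 169.5]]
-0.011 0.001 wrist [[236.0, 268.0], [390.0, 268.0]] side [[406.4, 183.8], [423.0, 167.0], [403.4, 186.9], [425.6, 164.3]]
-0.011 -0.01 wrist [[231.0, 278.0], [395.0, 277.0]] side [[406.9, 179.1], [423.5, 162.5], [403.9, 182.2], [426.1, 159.9]]
-0.011 -0.022 wrist [[224.0, 290.0], [402.0, 290.0]] side [[407.4, 174.0], [424.1, 157.6], [404.4, 177.0], [426.7, 155.0]]
-0.011 -0.035 wrist [[216.0, 306.0], [411.0, 306.0]] side [[408.0, 168.4], [424.7, 152.2], [404.9, 171.3], [427.3, 149.6]]
[410 173]
360 118
```

View pics/f3.png

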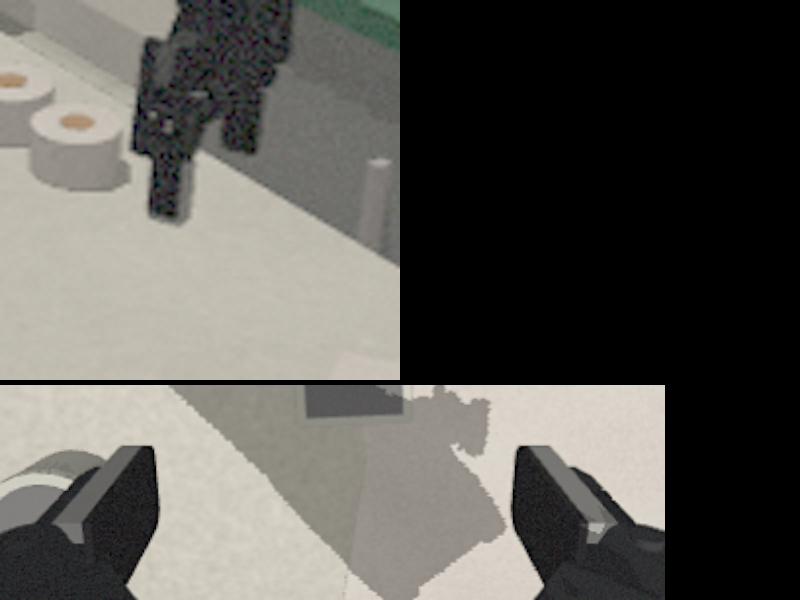

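```bash
cat > film.py <<'E'
from h import *
def sub(a):
    k=int(a.argmax())
    if 0<k<len(a)-1:
        d=a[k-1]-2*a[k]+a[k+1]; return k+.5*(a[k-1]-a[k+1])/d
    return k
def film(f,m,l,r,t,b,w=6):
    g=cv2.GaussianBlur(cv2.imread(f,0).astype(float),(3,3),0);gx=np.gradient(g,axis=1);gy=np.gradient(g,axis=0)
    ys=range(t+8,b-8);xs=range(l+8,r-8)
    S=[[(l-w+sub(-gx[y,l-w:l+w]),y) for y in ys],[(r-w+sub(gx[y,r-w:r+w]),y) for y in ys],[(x,t-w+sub(-gy[t-w:t+w,x])) for x in xs],[(x,b-w+sub(gy[b-w:b+w,x])) for x in xs]]
    L=[cv2.fitLine(np.float32(p),cv2.DIST_HUBER,0,.01,.01).ravel() for p in S]
    def X(a,b):
        s=np.linalg.solve(np.c_[a[:2],-b[:2]],b[2:]-a[2:]);return a[2:]+s[0]*a[:2]
    c=[X(L[0],L[2]),X(L[1],L[2]),X(L[1],L[3]),X(L[0],L[3])];print('corners',np.round(c,1).tolist())
    return c
def pose(c,m,z):
    t=onplane(m,c,z);d=t[0]-t[3]+t[1]-t[2];print(t.mean(0),[np.linalg.norm(t[i]-t[(i+1)%4]).round(4) for i in range(4)],'yaw',np.degrees(np.arctan2(d[1],d[0])));return t.mean(0)
E
python3 - <<'E'
from film import *
m=dict(np.load('w3.npz'));c=film('pics/w3.png',m,293,346,142,236);t=pose(c,m,.046)
o=obs();R=Ro.from_quat(o['ee_rot']).as_matrix();print('toolx',np.degrees(np.arctan2(R[1,0],R[0,0])))
print(R.T@(t-o['position']))
E
```

```text
corners [[290.3999938964844, 143.0], [344.29998779296875, 140.60000610351562], [345.6000061035156, 234.60000610351562], [296.0, 236.6999969482422]]
[ 0.65525518 -0.1776477   0.046     ] [np.float64(0.0537), np.float64(0.0996), np.float64(0.0537), np.float64(0.0996)] yaw 117.42946668712617
toolx 115.04613728513583
[-0.00141994  0.00752847  0.15538897]
```

>>> play_rows(plan=[0, 0, -2.4, -0.0015, 0.0085, 0.04, 1, 0, 0, -2.4, -0.0015, 0.0085, 0.08, 1, 0, 0, -2.4, -0.0015, 0.0085, 0.115, 1, 0, 0, -2.4, -0.0015, 0.0085, 0.14, 1, 0, 0, -2.4, -0.0015, 0.0085, 0.16, 1, 0, 0, -2.4, -0.0015, 0.0085, 0.175, 1, 0, 0, -2.4, -0.0015, 0.0085, 0.187, 1, 0, 0, -2.4, -0.0015, 0.0085, 0.196, 1, 0, 0, -2.4, -0.0015, 0.0085, 0.201, 1, 0, 0, -2.4, -0.0015, 0.0085, 0.202, 1, 0, 0, -2.4, -0.0015, 0.0085, 0.202, 1])

```text
clock: 7.95
position: [0.6573, -0.1777, 0.0011]
ee_rot: [0.519, 0.855, 0.0, 0.0]
ft_force: [0.1, -0.5, 0.7]
grip_width: 1.005
grasp_force: 0.0
```

>>> play_rows(plan=[0, 0, 0, 0, 0, 0, 0, 0, 0, 0, 0, 0, 0, 0, 0, 0, 0, 0, 0, 0, 0, 0, 0, 0, 0, 0, 0, 0, 0, 0, 0, 0, 0, 0, 0, 0, 0, 0, 0, 0, 0, 0, 0, 0, 0, 0, 0, 0, 0], squeeze=40)

```text
clock: 8.82
position: [0.6573, -0.1777, 0.0012]
ee_rot: [0.519, 0.855, 0.0, 0.0]
ft_force: [-0.6, 0.0, 5.6]
grip_width: 0.739
grasp_force: 45.6
```

>>> play_rows(plan=[0, 0, 0, 0, 0, -0.005, 0, 0, 0, 0, 0, 0, -0.015, 0, 0, 0, 0, 0, 0, -0.03, 0, 0, 0, 0, 0, 0, -0.05, 0, 0, 0, 0, 0, 0, -0.075, 0, 0, 0, 0, 0, 0, -0.1, 0, 0, 0, 0, 0, 0, -0.12, 0, 0, 0, 0, 0, 0, -0.13, 0, 0, 0, 0, 0, 0, -0.13, 0, 0, 0, 0, 0, 0, -0.13, 0])

```text
clock: 10.07
position: [0.6565, -0.1774, 0.1296]
ee_rot: [0.519, 0.855, -0.0, -0.001]
ft_force: [0.1, 0.2, -1.1]
grip_width: 0.742
grasp_force: 45.1
```

Run:
```python
from h import *
o=obs();print(o['clock'],o['position'],o['ee_rot'],o['ft_force'],o['grip_width'],o['grasp_force'])
m=viewer.camera_model('wrist');im=viewer.camera('wrist');cv2.imwrite('pics/w4.png',im[:,:,::-1])
np.savez('w4.npz',**m)
s=viewer.camera('side');out=np.zeros((600,640,3),np.uint8);out[:400]=im;out[400:,:400]=s[100:300,250:650][:, :400] if s.shape[1]>=650 else np.pad(s[100:300,240:640],((0,0),(0,0),(0,0)))
cv2.imwrite('pics/c4.png',out[:,:,::-1])
```

```text
10.075 [ 0.65649947 -0.17743415  0.1296429 ] [ 5.19175489e-01  8.54667300e-01 -2.43034358e-04 -7.47066549e-04] [ 0.05666908  0.22916243 -1.11280607] 0.7419836716899799 45.083473920822144
```

View pics/c4.png

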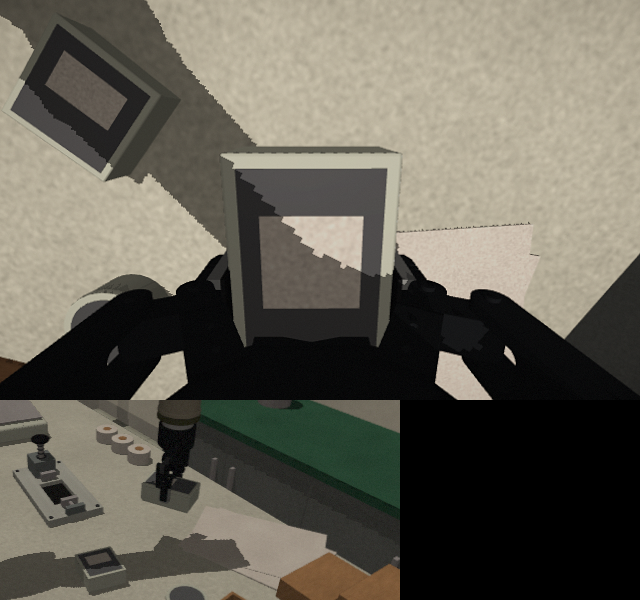

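```bash
cat > hand.py <<'E'
from film import *
def hand(f,npz,l,r,t,rows,slope=.08):
    m=dict(np.load(npz));g=cv2.GaussianBlur(cv2.imread(f,0).astype(float),(3,3),0);gx=np.gradient(g,axis=1);gy=np.gradient(g,axis=0)
    Lp=[];Rp=[]
    for y in rows:
        a=int(l+slope*(y-t));b=int(r-slope*(y-t))
        Lp.append((a-7+sub(-gx[y,a-7:a+7]),y));Rp.append((b-7+sub(gx[y,b-7:b+7]),y))
    T=[(x,t-5+sub(-gy[t-5:t+6,x])) for x in range(l+10,r-10)]
    V=[cv2.fitLine(np.float32(p),cv2.DIST_HUBER,0,.01,.01).ravel() for p in (Lp,Rp,T)]
    at=lambda v,y:(v[2]+(y-v[3])*v[0]/v[1],y)
    X=lambda a,b:(lambda s:a[2:]+s[0]*a[:2])(np.linalg.solve(np.c_[a[:2],-b[:2]],b[2:]-a[2:]))
    px=[X(V[0],V[2]),X(V[1],V[2]),at(V[0],rows[-1]),at(V[1],rows[-1])];print(np.round(px,1).tolist())
    out=[]
    for i in (0,2):
        from scipy.optimize import brentq
        w=lambda z:(lambda P:np.linalg.norm(P[0]-P[1]))(onplane(m,px[i:i+2],z))-.0537
        z=brentq(w,0,.25);out.append(z);print('height for width',i,round(z,4))
    return m,px,out
E
python3 - <<'E'
from hand import *
m,px,h=hand('pics/w4.png','w4.npz',235,387,169,range(180,320,4))
o=obs();R=Ro.from_quat(o['ee_rot']).as_matrix();p=o['position']
P=onplane(m,px,np.mean(h));Q=(P-p)@R;print('tool frame',Q.round(4).tolist())
mid=(Q[0]+Q[1])/2;mb=(Q[2]+Q[3])/2;d=mid-mb
print('lid centre est tool', mid-d/np.linalg.norm(d)*.0498,'long axis yaw in tool deg',np.degrees(np.arctan2(d[1],d[0])))
print('toolx',np.degrees(np.arctan2(R[1,0],R[0,0])))
E
```

```text
[[234.3, 168.2], [386.9, 168.2], [244.1, 316.0], [377.5, 316.0]]
height for width 0 0.174
height for width 2 0.1741
tool frame [[0.0509, -0.0282, -0.0443], [0.0508, 0.0255, -0.0444], [-0.0088, -0.0282, -0.0444], [-0.0089, 0.0255, -0.0445]]
lid centre est tool [ 0.00102052 -0.00131807 -0.04442385] long axis yaw in tool deg 0.012086304057437311
toolx 117.45067309805835
```

>>> play_rows(plan=[0, 0, 2, 0.01, 0, -0.005, 0, 0, 0, 6, 0.035, -0.001, -0.015, 0, 0, 0, 11, 0.07, -0.003, -0.025, 0, 0, 0, 17, 0.11, -0.005, -0.035, 0, 0, 0, 23, 0.15, -0.007, -0.04, 0, 0, 0, 29, 0.19, -0.008, -0.04, 0, 0, 0, 33, 0.215, -0.009, -0.04, 0, 0, 0, 35, 0.23, -0.01, -0.04, 0, 0, 0, 35.25, 0.234, -0.0105, -0.04, 0, 0, 0, 35.25, 0.234, -0.0105, -0.04, 0, 0, 0, 35.25, 0.234, -0.0105, -0.04, 0, 0, 0, 35.25, 0.234, -0.0105, -0.04, 0])

```text
clock: 11.68
position: [0.54, 0.0245, 0.1706]
ee_rot: [0.754, 0.657, -0.0, 0.0]
ft_force: [-0.8, -0.1, -1.9]
grip_width: 0.743
grasp_force: 44.9
```

Run:
```python
from h import *
o=obs();print(o['clock'],o['position'],o['ee_rot'],o['ft_force'],o['grip_width'],np.abs(o['joint_velocities']).max(),o['joint_pos'])
m=viewer.camera_model('wrist');im=viewer.camera('wrist');cv2.imwrite('pics/w5.png',im[:,:,::-1])
np.savez('w5.npz',**m)
y=(.1357,.9907)
```

```text
11.675 [0.54001561 0.02445501 0.17064675] [ 7.53877946e-01  6.57014481e-01 -7.86698525e-05  8.95305335e-05] [-0.82280069 -0.06882304 -1.93599819] 0.7429672867270365 0.0035157282559929084 [-0.76375283  0.20870965  0.72162962  1.78839386 -0.14717933  1.19922456
 -0.13630384]
```

View pics/w5.png

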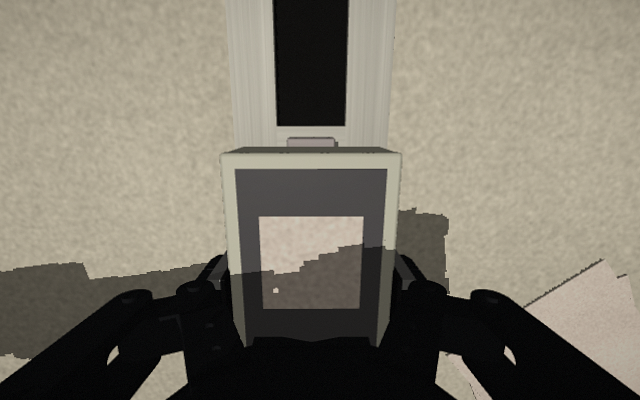

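Run:
```python
from film import *
m=dict(np.load('w5.npz'));g=cv2.GaussianBlur(cv2.imread('pics/w5.png',0).astype(float),(3,3),0);gx=np.gradient(g,axis=1);gy=np.gradient(g,axis=0)
ys=range(5,118,2)
S=[[(265+sub(-gx[y,265:286]),y) for y in ys],[(337+sub(gx[y,337:358]),y) for y in ys],[(x,118+sub(gy[118:135,x])) for x in range(286,338)]]
o=obs();R=Ro.from_quat(o['ee_rot']).as_matrix();p=o['position']
Q=[]
for s in S:
    v=cv2.fitLine(np.float32(s),cv2.DIST_HUBER,0,.01,.01).ravel();pts=np.array([v[2:]-40*v[:2],v[2:]+40*v[:2]]) if len(Q)<2 else np.array([v[2:]-20*v[:2],v[2:]+20*v[:2]])
    q=((onplane(m,pts,.02)-p)@R)[:,:2];Q.append(q);d=q[1]-q[0];print(pts.round(1).tolist(),q.round(4).tolist(),np.degrees(np.arctan2(d[1],d[0])))
print('toolx',np.degrees(np.arctan2(R[1,0],R[0,0])))
pk=np.array([Q[2].mean(0)[0]+.0565,(Q[0].mean()*0+(Q[0][:,1].mean()+Q[1][:,1].mean())/2)]);print('pocket tool',pk,'world',p+R@[*pk,0])
# knob via top est in tool
print('held refit');from hand import hand
m2,px,h=hand('pics/w5.png','w5.npz',235,387,169,range(180,300,4))
P=(onplane(m2,px,np.mean(h))-p)@R;print(P.round(4).tolist())
```

```text
[[272.8999938964844, 22.600000381469727], [275.6000061035156, 102.5999984741211]] [[0.1512, -0.0344], [0.0844, -0.0343]] 179.93063701011184
[[345.20001220703125, 108.5999984741211], [347.5, 28.600000381469727]] [[0.0789, 0.0318], [0.1464, 0.0318]] 0.010992683850066187
[[291.5, 125.80000305175781], [331.5, 125.69999694824219]] [[0.0632, -0.0196], [0.0632, 0.019]] 89.99337618944698
toolx 82.15888884828878
pocket tool [ 0.1197067  -0.00127403] world [0.555038   0.14340227 0.17059296]
held refit
[[234.2, 168.5], [386.9, 168.1], [242.7, 296.0], [378.8, 296.0]]
height for width 0 0.215
height for width 2 0.2151
[[0.0499, -0.0279, -0.0445], [0.05, 0.0258, -0.0445], [-0.0006, -0.0279, -0.0445], [-0.0007, 0.0258, -0.0445]]
```

>>> play_rows(plan=[0, 0, 0, 0.015, 0, 0, 0, 0, 0, 0, 0.04, 0, 0, 0, 0, 0, 0, 0.07, 0, 0, 0, 0, 0, 0, 0.1, 0, 0, 0, 0, 0, 0, 0.115, 0, 0, 0, 0, 0, 0, 0.119, 0, 0.005, 0, 0, 0, 0, 0.119, 0, 0.02, 0, 0, 0, 0, 0.119, 0, 0.045, 0, 0, 0, 0, 0.119, 0, 0.075, 0, 0, 0, 0, 0.119, 0, 0.1, 0, 0, 0, 0, 0.119, 0, 0.12, 0, 0, 0, 0, 0.119, 0, 0.132, 0, 0, 0, 0, 0.119, 0, 0.138, 0, 0, 0, 0, 0.119, 0, 0.14, 0, 0, 0, 0, 0.119, 0, 0.14, 0, 0, 0, 0, 0.119, 0, 0.14, 0])

```text
clock: 13.72
position: [0.5563, 0.1433, 0.0312]
ee_rot: [0.754, 0.657, 0.0, 0.0]
ft_force: [1.3, -0.1, -0.9]
grip_width: 0.747
grasp_force: 44.9
```

Run:
```python
from h import *
o=obs();print(o['clock'],o['position'],o['ft_force'],o['torque'],o['grip_width'])
R=Ro.from_quat(o['ee_rot']).as_matrix();print(R.T@(np.array([.555038,.14340227,0])+-o['position']),'toolx',np.degrees(np.arctan2(R[1,0],R[0,0])))
```

```text
13.725 [0.55631178 0.14325901 0.03120812] [ 1.25676184 -0.06157528 -0.85686547] [-0.02245606 -0.07226809  0.01455897] 0.7470194413579903
[-5.03515729e-05 -1.30361314e-03  3.12071719e-02] toolx 82.19946136144713
```

>>> play_rows(plan=[0, 0, 0, -0.0005, 0, 0.004, 0, 0, 0, 0, -0.0005, 0, 0.008, 0, 0, 0, 0, -0.0005, 0, 0.011, 0, 0, 0, 0, -0.0005, 0, 0.014, 0, 0, 0, 0, -0.0005, 0, 0.016, 0, 0, 0, 0, -0.0005, 0, 0.018, 0, 0, 0, 0, -0.0005, 0, 0.02, 0, 0, 0, 0, -0.0005, 0, 0.021, 0, 0, 0, 0, -0.0005, 0, 0.022, 0, 0, 0, 0, -0.0005, 0, 0.022, 0])

```text
clock: 14.98
position: [0.556, 0.1426, 0.0092]
ee_rot: [0.754, 0.657, 0.0, -0.0]
ft_force: [-3.6, -0.8, 4.5]
grip_width: 0.745
grasp_force: 45.6
```

>>> play_rows(plan=[0, 0, 0, 0, 0, 0, 0.8, 0, 0, 0, 0, 0, 0, 0.9, 0, 0, 0, 0, 0, 0, 1, 0, 0, 0, 0, 0, 0, 1, 0, 0, 0, 0, 0, 0, 1, 0, 0, 0, 0, 0, -0.01, 1, 0, 0, 0, 0, 0, -0.03, 1, 0, 0, 0, 0, 0, -0.06, 1, 0, 0, 0, 0, 0, -0.1, 1, 0, 0, 0, 0, 0, -0.14, 1, 0, 0, 0, 0, 0, -0.18, 1, 0, 0, 0, 0, 0, -0.2, 1, 0, 0, 0, 0, 0, -0.2, 1, 0, 0, 0, 0, 0, -0.2, 1])

```text
clock: 16.73
position: [0.5555, 0.1425, 0.2084]
ee_rot: [0.754, 0.657, -0.0, -0.0]
ft_force: [0.5, -0.2, -0.7]
grip_width: 1.0
grasp_force: 0.0
```

Run:
```python
from film import *
o=obs();print(o['clock'],o['position'],o['ft_force'])
m=viewer.camera_model('wrist');im=viewer.camera('wrist');cv2.imwrite('pics/w6.png',im[:,:,::-1]);np.savez('w6.npz',**m)
R=Ro.from_quat(o['ee_rot']).as_matrix();pc=np.array([.555038,.14340227,.054]);u=np.array([.1357,.9907,0]);v=np.array([.9907,-.1357,0])
b=proj(m,[pc+a*.0498*u+c*.02685*v for a,c in [(1,-1),(1,1),(-1,1),(-1,-1)]]);print(b.round(1).tolist())
l=int(b[:,0][[0,3]].mean());r=int(b[:,0][[1,2]].mean());t=int(b[:2,1].mean());bo=int(b[2:,1].mean())
if l>r:l,r=r,l
c=film('pics/w6.png',m,l,r,t,bo);X=pose(c,m,.054);print((X-pc)@np.c_[v,u],'tool frame',R.T@(X-o['position']))
k=np.array([.57247,.26624,.125]);print('knob tool',R.T@(k-o['position']),proj(m,[k]))
```

```text
16.725 [0.55553805 0.14247409 0.20843466] [ 0.53017019 -0.16005551 -0.69632105]
[[284.2, 139.1], [338.5, 139.0], [336.4, 233.8], [286.5, 233.8]]
corners [[283.8999938964844, 139.6999969482422], [338.20001220703125, 139.6999969482422], [336.1000061035156, 234.3000030517578], [286.29998779296875, 234.3000030517578]]
[0.55466491 0.1428193  0.054     ] [np.float64(0.0537), np.float64(0.0996), np.float64(0.0537), np.float64(0.0996)] yaw 82.23824038691585
[-0.00029051 -0.00062818] tool frame [ 0.00021724 -0.0008387   0.15443508]
knob tool [1.24915407e-01 1.22191089e-06 8.34396445e-02] [[312.19073971  34.33926672]]
```

>>> play_rows(plan=[0, 0, 0, 0.02, -0.001, 0, 0, 0, 0, 0, 0.05, -0.001, 0, 0, 0, 0, 0, 0.085, -0.001, 0, 0, 0, 0, 0, 0.115, -0.001, 0, 0, 0, 0, 0, 0.125, -0.001, 0, 0, 0, 0, 0, 0.125, -0.001, 0, 0, 0, 0, 0, 0.125, -0.001, 0.02, 0, 0, 0, 0, 0.125, -0.001, 0.045, 0, 0, 0, 0, 0.125, -0.001, 0.065, 0, 0, 0, 0, 0.125, -0.001, 0.075, 0, 0, 0, 0, 0.125, -0.001, 0.078, 0, 0, 0, 0, 0.125, -0.001, 0.078, 0, 0, 0, 0, 0.125, -0.001, 0.078, 0, 0, 0, 0, 0.125, -0.001, 0.078, 0], squeeze=20)

```text
clock: 18.52
position: [0.5722, 0.2667, 0.1312]
ee_rot: [0.754, 0.657, 0.0, 0.0]
ft_force: [0.2, 0.6, -1.2]
grip_width: 0.0
grasp_force: 0.0
```

Run:
```python
from h import *
o=obs();print(o['clock'],o['position'],o['ft_force'],o['grip_width'])
R=Ro.from_quat(o['ee_rot']).as_matrix();m=viewer.camera_model('wrist');im=viewer.camera('wrist');ms=viewer.camera_model('side');s=viewer.camera('side')
cv2.imwrite('pics/w7.png',im[:,:,::-1]);cv2.imwrite('pics/s7.png',s[:,:,::-1])
for z in (.014,0,-.009,-.02): print(z,proj(ms,[R@[0,0,z]+o['position']]).round(1))
print('knob',proj(ms,[[.572,.2672,.125]]).round(1))
k=proj(ms,[[.572,.2672,.125]])[0].astype(int)
g=cv2.cvtColor(s,cv2.COLOR_RGB2GRAY)
for y in range(k[1]-22,k[1]+14,1): print(y,g[y,k[0]-16:k[0]+17:2])
```

```text
18.525 [0.57215515 0.2666914  0.13123203] [ 0.21156953  0.55871051 -1.16663931] 0.0003275087013585389
0.014 [[280.  140.6]]
0 [[279.8 136. ]]
-0.009 [[279.6 133. ]]
-0.02 [[279.4 129.3]]
knob [[279.7 138. ]]
116 [106  49   6  11   7  11   6  18  11  13  11   3   3   6  87 131 130]
117 [106  97   8  16   8   4   8  14   6   2   8   7  19  47 127 133 135]
118 [107 104  74  12  13   4  10   0   6  15   3  33 127 130 134 133 133]
119 [ 99  74  54   7   4   7  12  13  16   8   5  75 134 132 134 134 133]
120 [ 62  60  54  40   8  19  13  14   6  10  16 103 133 134 134 134 133]
121 [ 65  65  64  84 132  91  14  12  25  47   5 125 133 133 132 134 130]
122 [ 82 132 135 132 135  94  14  19  45  38  16 127 113 131 129 131 133]
123 [132 137 134 135 137 120   8  23  48  36  17  90 113 132 133 134 132]
124 [134 135 139 131 128 110  15  26  48  34  17  71  98 132 134 133 132]
125 [ 99 127 123 118 112  98   8  19  53  36  18  59  86 134 132 132 131]
126 [118 114 100 100  78  76   7  20  52  36  31  60  86 136 134 130 133]
127 [ 95  82  83  72  72  65   9  14  50  27  29  61  89 133 130 131 134]
128 
[... 1071 characters left out ...]
7   6   5   1  88 134 133 134 138]
143 [130 133 132 133 131 125  34   9   9   6   1  85 134 132 130 134 132]
144 [133 133 134 131 134 133 127  47  31  31  56 135 135 137 137 135 131]
145 [131 131 128 130 134 136 132  43  46  37  52 134 138 136 134 134 135]
146 [129 131 130 134 133 132 134  91  29  24  77 134 134 131 134 134 135]
147 [131 133 134 133 134 134 133 120  56  60  72 136 135 134 137 135 132]
148 [137 133 133 136 134 132 133  73  56  56  49 131 133 130 135 135 132]
149 [134 128 135 133 132 131 134  65  31  38  52 132 120 132 134 132 130]
150 [131 132 131 133 135 134 137 121  26  28  58  79  93 136 137 133 129]
151 [133 132 134 136 133 131 133 112  59  54  49  80  83 122 134 135 136]
```

>>> play_rows(plan=[0, 0, 0, 0, 0, 0.005, 0, 0, 0, 0, 0, 0, 0.009, 0, 0, 0, 0, 0, 0, 0.012, 0, 0, 0, 0, 0, 0, 0.012, 0, 0, 0, 0, 0, 0, 0.012, 0])

```text
clock: 19.25
position: [0.572, 0.2666, 0.1188]
ee_rot: [0.754, 0.657, 0.0, 0.0]
ft_force: [-0.2, 0.1, -0.1]
grip_width: -0.003
grasp_force: 0.0
```

>>> play_rows(plan=[0, 0, 0, 0, 0, 0.002, 0, 0, 0, 0, 0, 0, 0.002, 0, 0, 0, 0, 0, 0, 0.002, 0])

```text
clock: 19.62
position: [0.5719, 0.2666, 0.1167]
ee_rot: [0.754, 0.657, 0.0, -0.0]
ft_force: [-0.4, -0.0, -0.4]
grip_width: -0.005
grasp_force: 0.0
```

>>> play_rows(plan=[0, 0, 0, 0, 0, 0.001, 0, 0, 0, 0, 0, 0, 0.001, 0, 0, 0, 0, 0, 0, 0.001, 0])

```text
clock: 20.0
position: [0.5719, 0.2666, 0.1159]
ee_rot: [0.754, 0.657, 0.0, -0.0]
ft_force: [-2.3, 0.1, 4.6]
grip_width: -0.003
grasp_force: 2.2
```

>>> play_rows(plan=[0, 0, 0, 0, 0, 0.001, 0, 0, 0, 0, 0, 0, 0.001, 0, 0, 0, 0, 0, 0, 0.001, 0])

```text
clock: 20.38
position: [0.5719, 0.2666, 0.1149]
ee_rot: [0.754, 0.657, 0.0, -0.0]
ft_force: [-2.2, -1.0, 5.6]
grip_width: 0.0
grasp_force: 2.8
```

>>> play_rows(plan=[0, 0, 0, 0, 0, 0.001, 0, 0, 0, 0, 0, 0, 0.001, 0, 0, 0, 0, 0, 0, 0.001, 0])

```text
clock: 20.75
position: [0.5719, 0.2666, 0.1139]
ee_rot: [0.754, 0.657, 0.0, -0.0]
ft_force: [-2.4, -1.2, 6.5]
grip_width: 0.002
grasp_force: 3.0
```

>>> play_rows(plan=[0, 0, 0, 0, 0, 0.001, 0, 0, 0, 0, 0, 0, 0.001, 0, 0, 0, 0, 0, 0, 0.001, 0])

```text
clock: 21.12
position: [0.5719, 0.2666, 0.1129]
ee_rot: [0.754, 0.657, 0.0, -0.0]
ft_force: [-3.2, -1.6, 6.7]
grip_width: -0.002
grasp_force: 3.0
```

>>> play_rows(plan=[0, 0, 0, 0, 0, 0.003, 0, 0, 0, 0, 0, 0, 0.007, 0, 0, 0, 0, 0, 0, 0.011, 0, 0, 0, 0, 0, 0, 0.015, 0, 0, 0, 0, 0, 0, 0.019, 0, 0, 0, 0, 0, 0, 0.023, 0, 0, 0, 0, 0, 0, 0.026, 0, 0, 0, 0, 0, 0, 0.028, 0, 0, 0, 0, 0, 0, 0.028, 0])

```text
clock: 22.25
position: [0.5719, 0.2666, 0.0845]
ee_rot: [0.754, 0.657, 0.0, -0.0]
ft_force: [-3.1, -0.3, 5.2]
grip_width: -0.003
grasp_force: 2.7
```

>>> play_rows(plan=[0, 0, 0, 0, 0, 0.001, 0, 0, 0, 0, 0, 0, 0.002, 0, 0, 0, 0, 0, 0, 0.002, 0])

```text
clock: 22.62
position: [0.5719, 0.2666, 0.0826]
ee_rot: [0.754, 0.657, 0.0, -0.0]
ft_force: [-2.0, -1.4, 5.8]
grip_width: -0.001
grasp_force: 2.9
```

>>> play_rows(plan=[0, 0, 0, 0, 0, 0.001, 0, 0, 0, 0, 0, 0, 0.001, 0, 0, 0, 0, 0, 0, 0.001, 0])

```text
clock: 23.0
position: [0.572, 0.2666, 0.0818]
ee_rot: [0.754, 0.657, 0.0, -0.0]
ft_force: [-3.0, -0.7, 5.7]
grip_width: -0.004
grasp_force: 3.3
```

>>> play_rows(plan=[0, 0, 0, 0, 0, 0.001, 0, 0, 0, 0, 0, 0, 0.001, 0, 0, 0, 0, 0, 0, 0.001, 0])

```text
clock: 23.38
position: [0.572, 0.2666, 0.0809]
ee_rot: [0.754, 0.657, 0.0, -0.0]
ft_force: [-3.2, -1.2, 6.7]
grip_width: -0.001
grasp_force: 3.8
```

>>> play_rows(plan=[0, 0, 0, 0, 0, 0.001, 0, 0, 0, 0, 0, 0, 0.001, 0, 0, 0, 0, 0, 0, 0.001, 0])

```text
clock: 23.75
position: [0.572, 0.2666, 0.08]
ee_rot: [0.754, 0.657, 0.0, -0.0]
ft_force: [-3.1, -1.5, 9.1]
grip_width: -0.0
grasp_force: 4.3
```

Run:
```python
from h import *
o=obs();print(o['clock'],o['position'],o['ft_force'])
ms=viewer.camera_model('side');s=viewer.camera('side');g=cv2.cvtColor(s,cv2.COLOR_RGB2GRAY);g0=cv2.cvtColor(cv2.imread('pics/s7.png'),cv2.COLOR_BGR2GRAY)
for h in (.125,.089,.081): print(h,proj(ms,[[.572,.2672,h],[.572,.2672,h-.01]]).round(1).tolist())
for y in range(136,162): print(y,g[y,262:298:2],g0[y,262:298:2])
cv2.imwrite('pics/s8.png',s[:,:,::-1])
d=cv2.absdiff(g0,g);d0=cv2.absdiff(cv2.cvtColor(cv2.imread('pics/side0.png'),cv2.COLOR_BGR2GRAY),g)
for n,(a,b,c,e) in {'tub/jig':(175,225,275,345),'square':(245,290,310,368),'round':(285,325,402,450)}.items(): print(n,d[a:b,c:e].mean(),d0[a:b,c:e].mean())
```

```text
23.75 [0.57197209 0.26659462 0.07998997] [-3.13041769 -1.51852992  9.11546401]
0.125 [[279.7, 138.0], [279.9, 141.3]]
0.089 [[280.4, 149.7], [280.5, 153.0]]
0.081 [[280.5, 152.3], [280.7, 155.5]]
136 [ 71  71  71  63   8  14   9   9   5  10   9  14  44  64  85 134 133 130] [ 72  69  73  74  69  35  18  15   9  11  11  10   8  47  88 135 135 131]
137 [ 70  71  70  72  36   6   6   6  10   0  14  13  69  67  65 132 133 132] [ 70  71  73  71  65  18   7  12   1  12   0   3  10  16  67 131 132 134]
138 [ 71  68  64  64  59  35  34  11   5  18  40  14  65  65  87 134 134 133] [ 72  66  64  64  56  15  15   1   3   6   5   4   9  20  84 134 135 133]
139 [ 60  64  61  66  66  68  42  10  19  44  44   9 136 133 131 132 135 133] [ 60  60  64  63  57  14   1   6  11   5   3   2  10  29 134 135 134 131]
140 [ 61  68  64  67  66  67  58   9  24  46  44   5 138 134 135 134 133 136] [ 65  65  64  64  62   1  13   1   1   2   0   4   8  48 134 139 132 136]
141 [ 67  65  65  70  65  85 120   9  24  49  43  10 132 133 135 137 137 135] [ 66  66  64  66  68   4   2   3  10   7   7   8   2  88 134 136 1
[... 2467 characters left out ...]
2  37  40  27  13  21  27  41  38  43  38  55 132] [134 134 122  43  62  81  81  71  21  19  19  30  39  36  39  40  53 129]
159 [136 135 128  42  44  39  39  34  37  38  37  38  38  36  38  34  48 133] [139 135 126  47  50  81  83  74  38  34  36  38  38  37  35  42  46 130]
160 [136 136 132  42  46  40  36  38  37  37  38  33  38  40  44  37  40 130] [136 134 131  43  43  68  73  39  41  40  37  36  41  39  42  42  40 132]
161 [132 136 129  47  46  39  34  37  39  37  39  33  45  41  45  42  42 115] [134 137 127  44  43  49  41  36  39  39  37  37  39  46  41  44  42 112]
tub/jig 7.054 26.90685714285714
square 1.6275862068965516 2.2547892720306515
round 1.8380208333333334 2.214583333333333
```

```bash
python3 -c "
from workcell import manip;print(manip.hand_in())"
```

```text
the job is handed in; nothing more can be done
None
```

The oblong tub is flat and square, fully down in the pocket and released. The shut fingers are holding the plunger about 36 mm down, at the third click. The round and square tubs did not move, and the job was handed in at about 24 s. My first grasp failed and nudged the oblong tub about 7 mm, because the open fingertips sit roughly 20 mm further back than the stated geometry implies.

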